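# Free the seized stop pin from the drilling jig

### The arm

A 7-joint arm with a two-finger parallel gripper is mounted at the origin on the work surface. World frame = base frame: x ahead of the robot, y to its left, z up, the work surface at z = 0. Lengths are in m, angles in rad, forces in N, time in s.
With the tool pointing down it reaches from about 0.4 to 0.875 m from the base axis. Payload 19.3 kg.
Tool frame: the origin (TCP) lies between the finger pads; the fingertips stand ahead of it and the grasp point (between the pads) lies 8 mm behind it (r.tcp_to_tips is the z of the fingertips in the tool frame, in m); z points along the fingers, y is the line along which they close (so a half turn about z gives the same grasp; the last joint's range is limited). The gripper opens to 85 mm and grips with 20 to 120 N. Pads are 22 mm wide; open, the fingers measure 114 mm over their backs; the gripper's body (76 mm by 85 mm) begins 54 mm behind the grasp point. The pads swing forward as they close: fully open they stand 13 mm farther back than shut.
Start: joints at [-0.07, 0.521, -0.036, 1.599, 0.021, 1.021, -0.113], TCP at [0.625, -0, 0.242] pointing down, gripper open.
Joint ranges: [-2.91, 2.91], [-0.3, 2.13], [-1.5, 1.42], [0.17, 2.43], [-1.26, 4.41], [0.16, 1.93], [-2.52, 2.52]. Speed limits (rad/s): [1.89, 1.89, 2.39, 2.39, 3.01, 3.01, 3.01].

### API

Orientations are given as a 3x3 rotation matrix whose columns are the frame's x, y, z axes.
In Python, from workcell import r, kinematics, vision, workorder gives the robot as it stands. Calls block until the motion is done:
- r.move_ptp(position, orientation): joint-space move of the TCP to a pose.
- r.movel(position, max_speed=0.15, frame=None, stop_force=None): straight line of the TCP; frame=None keeps the orientation; max_speed is the mean speed in m/s. With stop_force (N) it stops when the force on the tool has changed by that much, and returns True; else False.
- r.move_joints(angles): joint-space move.
- r.set_gripper(opening): finger opening in m; the grip force is fixed at half the most; returns when the fingers have stopped.
- r.dwell(seconds).
- kinematics.solve_ik(position, orientation): joint angles nearest the present ones, or None.
- vision.camera(name): name is "scene" or "side" or "wrist"; returns a dict with "img" (400x640x3 uint8, blue, green, red), "camera_matrix" (3x3 intrinsics, pixels), "dist_coeffs" ([k1, k2, p1, p2, k3] as OpenCV has them; the pictures are not rectified), "view" (4x4, takes a point from world to camera coordinates); the wrist camera has in their place "hand_eye" (4x4, takes a point from camera to tool coordinates, whose origin is the TCP and whose axes are the flange's). Camera axes: x right, y up, looking along -z (the intrinsics and any distortion apply to the point x, -y, -z); pixel columns grow to the right and rows downward; lengths in m; the calibration is good to about 2 mm. A picture is of the moment at which its call begins: read the wrist's pose just before it. There is no depth.
A pose or a line that the arm cannot do raises r.IKError and nothing moves.
- workorder.close_job(): hands the job in; it is judged then, once.
Readings, each from a call of its own:
- r.read_t(): time.
- r.read_joints(): joint angles.
- r.read_qvel(): joint speeds.
- r.read_effort(): joint torques, N m.
- r.read_tool_pos(): TCP position.
- r.read_ee_rot(): TCP orientation.
- r.read_ft_force(): force on the tool from outside, world axes, zero at the start.
- r.read_moment(): the same for the moment, N m.
- r.read_width(): finger opening in m.
- r.read_gripper_force(): force on a finger pad.
Only numpy, scipy, OpenCV 4.12 (cv2) and the standard library are available. Lean on these libraries where they do the work, as an engineer would, in place of code of your own. Each camera call takes 0.05 s, during which the arm holds its last target. There are 200 camera calls.

### The job

The red-headed stop pin has seized in the leaning bore of the green drilling jig: pulled straight, it only brings the whole jig up off its board. Work the pin loose by twisting it back and forth while pulling gently along the bore, letting the jig stay down, until it is right out. Then lower it into the blue tray before letting go, so that it ends lying in the tray, and leave the other things on the bench where they are.

Things in the scene. Friction and masses are not known exactly. Their poses are not given: they have to be found in the camera images.
- pin_wing (a point): Centre of the pin's red wing head, the place to grip: a flat tab 12 mm thick (along its y), 38 mm wide (its x), 42 mm tall along the pin; half its height. z = the pin's axis, pointing out of the bore to the head's free end; at the start it leans 30 degrees from vertical, towards the jig's -x. A dark collar (30 mm across, 6 mm thick) is under the tab, 21 to 27 mm below this point.
- pin_tip (a point): The round end of the pin's shank, on its axis, 94 mm from the wing's grip point; at the start it is hidden 60 mm deep in the bore. Axes as the grip point's.
- mouth (a point): Centre of the bore's mouth, in the top face of the jig's leaning square green housing (44 mm square). Axes are the jig's: z up, y level and square to the bore; the bore comes out along (-0.5, 0, 0.866). Inside, two sprung jaws rub on the shank: a straight pull needs 28 to 45 N along the bore, but 20 to 30 N already lifts the jig off its board. They let go after some 25 mm of draw.
- block (a joint): Height by which the green jig (cast block 110 x 90 x 22 mm with the leaning housing on top, 1.9 kg) is lifted off its plywood board, in m: 0 when down. Wooden corner pegs keep it from sliding or turning; it is free to lift up to 80 mm and falls back.
- board: Plywood board 140 x 115 x 12 mm, fixed to the bench, that carries the jig. Origin: centre of its underside, on the bench; x and y along its sides as the jig's.
- tray: Open blue plastic tray, fixed, outside 200 (x) x 150 (y) x 45 mm high, walls and floor 5 mm. Origin: centre of its underside; inner floor 5 mm above.
- stone: Reddish sharpening stone on a wooden stand, fixed, 190 x 85 x 60 mm, long along x. Origin: centre of its underside. It may change places with the tray.
- iron: Loose steel plane blade lying flat, 50 (x) x 150 (y) x 8 mm. Origin: centre of its underside. Bystander.
- plane: Loose bench plane, 62 (x) x 240 (y) mm, about 100 mm tall. Origin: centre of its underside. Bystander.
- driver: Loose screwdriver with a wooden handle, lying along its x, about 200 mm long. Bystander.
- clamp: Loose yellow and black bar clamp lying flat, about 130 (x) x 250 (y) x 24 mm. Origin: about its middle, on the bench. Bystander.
- tin: Loose flat red tin, 60 mm across and 32 mm tall. Origin: centre of its underside. Bystander.
- pin: The steel stop pin, 110 mm long, about 150 g, shank 16 mm across with a round end. Origin on its axis, 34 mm from the wing's centre, at the bore's mouth while home. Rubbing acts against the sliding, so while the pin turns (about 0.3 N m) it draws far more easily: about 2.5 mm of pull per 1 rad of twist, in strokes of 0.5 rad to either side, walks it out with the jig staying down.
Things that resemble listed ones, but are neither listed nor needed, are in the scene too. There is more than one size of the pin; the job needs the smallest. Leave any pink look-alike of the board alone.

How it is judged:
On the way, in this order (a step that is already met when the one before it is completed fails the run):
1. the pin has been twisted at least 8 degrees in the bore, while drawn out less than 20 mm (angle between the y axis of pin_wing and the y axis of mouth, either way round above 0.14 rad and distance between pin_tip and mouth between 0.04 and 0.062 m).
2. the pin is right out: its round end is above the bore's mouth (z of pin_tip in the frame of mouth above 0.004 m and value of joint block below 0.008 m), for 0.05 s.
3. the pin is lowered into the tray, still held: its round end is inside the walls and within 35 mm of the tray's underside (x of pin_tip in the frame of tray between -0.1 and 0.1 m and y of pin_tip in the frame of tray between -0.075 and 0.075 m and z of pin_tip in the frame of tray below 0.035 m and contact force between the fingers and pin above 0.5 N), for 0.05 s.
At the end, for the whole second after the job is handed in: The pin lies at rest and released in the tray: its round end (under 35 mm) and its wing's centre (under 45 mm above the tray's underside) are both within the tray's outline, and the jig is down on its board (within 3 mm) (x of pin_wing in the frame of tray between -0.1 and 0.1 m and y of pin_wing in the frame of tray between -0.075 and 0.075 m and z of pin_wing in the frame of tray below 0.045 m and x of pin_tip in the frame of tray between -0.1 and 0.1 m and y of pin_tip in the frame of tray between -0.075 and 0.075 m and z of pin_tip in the frame of tray below 0.035 m and linear speed of pin below 0.02 m/s and contact force between the fingers and pin below 0.1 N and value of joint block below 0.003 m); the robot touches nothing.
It fails at once if the jig is lifted more than 12 mm off its board (value of joint block above 0.012 m).
It fails at once if a bystander (tin, plane blade, bench plane, screwdriver, clamp) is moved more than 25 mm (distance of any of tin, iron, plane, driver, clamp from where it was at the start of the episode above 0.025 m).
It also fails if it takes over 72 s, if anything falls off the work surface, if the arm or the gripper's body presses on something with over 40 N, if the wrist force passes 120 N, or if a joint passes its speed limit or range.

## Working session

There is one attempt and no reset: what is moved stays moved. The work goes in short steps, each a Python script; the robot and the scene stay as the last script left them, time stands still between calls to the robot, and variables do not carry over. Pictures are saved under pics/ and viewed, at most 10 in all, crops included, and the job is handed in when it is done.

```bash
mkdir -p pics; ls
cat > h.py <<'E'
import numpy as np, cv2
from workcell import r, kinematics, vision, workorder
def view(c):
    if 'view' in c: return np.array(c['view'])
    T=np.eye(4); T[:3,:3]=c['R']; T[:3,3]=c['p']
    return np.linalg.inv(T@np.array(c['hand_eye']))
def cam(n):
    p,R=np.array(r.read_tool_pos()),np.array(r.read_ee_rot())
    c=vision.camera(n); c['p']=p;c['R']=R; return c
def ray(c,uv):
    q=cv2.undistortPoints(np.array([[uv]],float),np.array(c['camera_matrix']),np.array(c['dist_coeffs']))[0,0]
    W=np.linalg.inv(view(c)); d=W[:3,:3]@np.array([q[0],-q[1],-1.]); return W[:3,3],d/np.linalg.norm(d)
def plane(c,uv,z):
    o,d=ray(c,uv); return o+d*(z-o[2])/d[2]
def tri(l):
    A=np.zeros((3,3));b=np.zeros(3)
    for c,uv in l:
        o,d=ray(c,uv);P=np.eye(3)-np.outer(d,d);A+=P;b+=P@o
    x=np.linalg.solve(A,b); return x,[float(np.linalg.norm((np.eye(3)-np.outer(ray(c,u)[1],ray(c,u)[1]))@(x-ray(c,u)[0]))) for c,u in l]
def proj(c,X):
    X=np.atleast_2d(X); V=view(c); Y=X@V[:3,:3].T+V[:3,3]; Y=Y*[1,-1,-1]
    return cv2.projectPoints(Y,np.zeros(3),np.zeros(3),np.array(c['camera_matrix']),np.array(c['dist_coeffs']))[0][:,0]
E
python3 - <<'E'
from h import *
import pickle
d={n:cam(n) for n in('scene','side','wrist')}
pickle.dump(d,open('c0.pkl','wb'))
for n in d: cv2.imwrite(f'pics/{n}0.png',d[n]['img'])
for n in('scene','side'): print(n,np.linalg.inv(view(d[n]))[:3,3])
E
```

```text
pics
scene [0.95900422 0.71567596 1.14902524]
side [ 0.33025228 -0.8271148   0.7290344 ]
```

View pics/scene0.png

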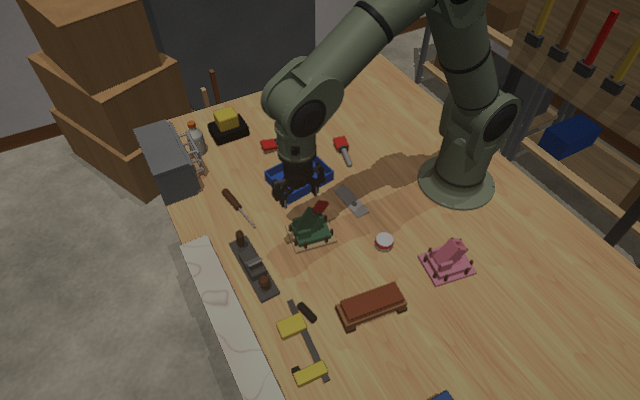

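View pics/side0.png

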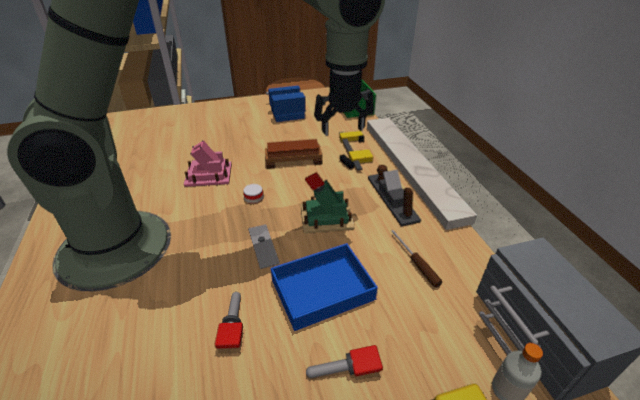

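The scene view shows the jig at about (312,230), its red wing at (320,208) and the tray at (300,178). In the side view the wing is at (315,181), the jig at (327,205) and the tray at (323,285). The loose red pins are the larger decoys and the pink jig is the look-alike. Next I'll measure and zoom in.

Run:
```python
from h import *
import pickle
d=pickle.load(open('c0.pkl','rb'));S,D=d['scene'],d['side']
def blob(c,f,box):
    i=c['img'].astype(int); m=f(i[...,0],i[...,1],i[...,2]).astype(np.uint8); x0,y0,x1,y1=box
    k=np.zeros_like(m);k[y0:y1,x0:x1]=m[y0:y1,x0:x1]
    n,l,s,ce=cv2.connectedComponentsWithStats(k); j=1+np.argmax(s[1:,4]); 
    cs=max(cv2.findContours((l==j).astype(np.uint8),0,1)[0],key=cv2.contourArea)
    return ce[j],s[j],cs
red=lambda b,g,R:(R>80)&(R>2.2*g)&(R>2.2*b)
blue=lambda b,g,R:(b>60)&(b>1.6*g)&(b>2*R)
a=blob(S,red,(295,190,340,222));b=blob(D,red,(295,165,335,200))
print('wing',a[0],a[1],b[0],b[1],tri([(S,a[0]),(D,b[0])]))
for n,x in (('S',a),('D',b)): print(n,cv2.boxPoints(cv2.minAreaRect(x[2])).round(1).tolist())
t=blob(D,blue,(260,240,390,335)); q=cv2.approxPolyDP(cv2.convexHull(t[2]),4,True)[:,0]
print('tray',q.tolist())
for p in q: print(p,plane(D,p,.045).round(3),plane(D,p,0).round(3))
z=np.hstack([cv2.resize(S['img'][185:260,265:350],(0,0),fx=4.6,fy=4.6,interpolation=2),cv2.resize(D['img'][160:235,280:365],(0,0),fx=4.6,fy=4.6,interpolation=2)])
cv2.imwrite('pics/z.png',z);print(z.shape)
```

```text
wing [327.  204.2] [326 203   3   4   5] [314.11864407 180.84180791] [305 173  19  17 177] (array([ 0.52883066, -0.03314849,  0.13343889]), [0.010843669486644988, 0.010843669486645065])
S [[325.6000061035156, 205.8000030517578], [327.20001220703125, 202.60000610351562], [328.0, 203.0], [326.3999938964844, 206.1999969482422]]
D [[304.79998779296875, 178.8000030517578], [315.70001220703125, 171.5], [323.3999938964844, 183.10000610351562], [312.5, 190.3000030517578]]
tray [[347, 244], [376, 286], [375, 298], [294, 329], [271, 268]]
[347 244] [ 0.578 -0.198  0.045] [ 0.595 -0.157  0.   ]
[376 286] [ 0.598 -0.338  0.045] [ 0.615 -0.306  0.   ]
[375 298] [ 0.584 -0.368  0.045] [ 0.6   -0.337  0.   ]
[294 329] [ 0.4   -0.394  0.045] [ 0.404 -0.365 -0.   ]
[271 268] [ 0.384 -0.224  0.045] [ 0.388 -0.184  0.   ]
(345, 782, 3)
```

View pics/z.png

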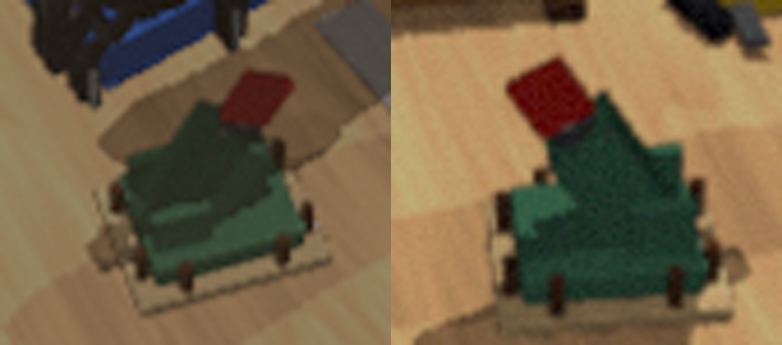

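View pics/wrist0.png

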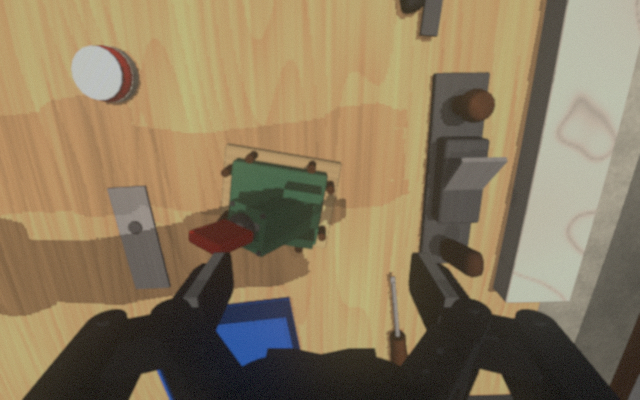

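The crops show the wing clearly: scene centre about (321,206), shadowed, and side centre (314,181). In the wrist view the wing is at (222,236), the board's far edge runs (228,144)–(340,163), and the tray is at the bottom, partly hidden. I'll triangulate with the wrist view included.

Run:
```python
from h import *
import pickle
d=pickle.load(open('c0.pkl','rb'));S,D,W=d['scene'],d['side'],d['wrist']
def cen(c,box,thr):
    i=c['img'].astype(int);x0,y0,x1,y1=box;i=i[y0:y1,x0:x1]
    m=((i[...,2]>thr)&(i[...,2]>2*i[...,1])&(i[...,2]>2*i[...,0])).astype(np.uint8)
    n,l,s,ce=cv2.connectedComponentsWithStats(m);j=1+np.argmax(s[1:,4]);return ce[j]+[x0,y0],s[j]
c=[cen(S,(308,195,335,218),45),cen(D,(295,165,335,200),50),cen(W,(180,205,260,260),45)]
print(c)
for l in ([0,1],[1,2],[0,1,2]):
    X,e=tri([((S,D,W)[k],c[k][0]) for k in l]);print(l,X.round(4),np.round(e,4))
a,b=plane(W,(228,144),.012),plane(W,(340,163),.012);print('edge',a,b,np.linalg.norm(b-a))
psi=np.arctan2(*(b-a)[1::-1]);print('psi deg',np.degrees(psi))
# block top face z=.034 corners
for p in [(233,160),(327,171)]: print(plane(W,p,.034).round(4))
x=np.array([np.cos(psi),np.sin(psi),0]);y=np.array([-x[1],x[0],0])
m=(a+b)/2-y*.0575;print('board ctr',m)
bo=-.5*x+np.array([0,0,.866]);print('mouth guess',X-.034*bo, 'rel board (jig frame)',[(X-.034*bo-m)@v for v in (x,y)],'z',(X-.034*bo)[2])
print('tips',r.tcp_to_tips)
from scipy.spatial.transform import Rotation as Ro
# wing grasp: tool z=-b, y = +-jig y
for s in (1,-1):
  for tw in (-.55,0,.55):
    z=-bo;yy=s*y;R=np.column_stack([np.cross(yy,z),yy,z])@Ro.from_euler('z',tw).as_matrix()
    for h in (0,.08,.16):
      p=X+bo*h-bo*.008; q=kinematics.solve_ik(p,R); print(s,tw,h,None if q is None else np.round(q,2))
```

```text
[(array([320.19008264, 205.99173554]), array([  5,   6,  16,  11, 121], dtype=int32)), (array([314.37037037, 181.03174603]), array([ 10,   8,  19,  17, 189], dtype=int32)), (array([220.62580055, 238.15827996]), array([   9,   15,   63,   33, 1093], dtype=int32))]
[0, 1] [ 0.5392 -0.0363  0.1308] [0.0005 0.0005]
[1, 2] [ 0.5385 -0.0376  0.132 ] [0.0008 0.0008]
[0, 1, 2] [ 0.5386 -0.0369  0.1313] [0.0009 0.0009 0.0012]
edge [0.51541121 0.02730523 0.012     ] [0.64813523 0.00423927 0.012     ] 0.13471341820999613
psi deg -9.858899466500873
[0.5261 0.0124 0.034 ]
[ 6.322e-01 -4.000e-04  3.400e-02]
board ctr [ 0.57192793 -0.04087861  0.012     ]
mouth guess [ 0.55539439 -0.03985332  0.10185418] rel board (jig frame) [np.float64(-0.01646493412688139), np.float64(-0.0018207570382696627)] z 0.101854179249525
tips 0.011
1 -0.55 0 [ 0.18  0.48 -0.38  2.31  1.98  0.34 -0.08]
1 -0.55 0.08 [ 0.05  0.26 -0.24  2.36  1.45  0.23  0.39]
1 -0.55 0.16 [-0.01  0.05 -0.2   2.36  0.69  0.31  1.13]
1 0 0 [ 0.81  0.82 -1.27  2.28  1.75  0.92 -0.2 ]
1 0 0.08 [ 0.05  0.26 -0.24  2.36  1.45  0.23 -0.16]
1 0 0.16 [-0.1   0.04 -0.11  2.37  0.68  0.31  0.59]
1 0.55 0 [ 0.81  0.82 -1.27  2.28  1.75  0.92 -0.75]
1 0.55 0.08 [ 0.05  0.26 -0.24  2.36  1.45  0.23 -0.71]
1 0.55 0.16 [-0.15  0.04 -0.06  2.37  0.67  0.3   0.04]
-1 -0.55 0 [-0.26  0.47  0.17  2.33  2.72  0.18  2.26]
-1 -0.55 0.08 None
-1 -0.55 0.16 [-0.37  0.03  0.17  2.38  0.65  0.3  -1.97]
-1 0 0 [-0.09  0.46 -0.05  2.32  2.3   0.22  2.14]
-1 0 0.08 None
-1 0 0.16 [-0.48  0.03  0.28  2.38  0.64  0.29 -2.51]
-1 0.55 0 [ 0.07  0.47 -0.25  2.32  2.08  0.29  1.84]
-1 0.55 0.08 [-0.13  0.25 -0.04  2.37  1.45  0.18  2.43]
-1 0.55 0.16 None
```

The wing is at about (0.539,-0.037,0.131) and the views agree within 1 mm. The mouth comes out about 2 mm off the board's centre line and the yaw is about -8 to -10°. With the tool along the bore the wrist is near its limits. Gripping the same faces with the tool less tilted avoids that, so I'll check IK and approach for a closer look.

```bash
cat >> h.py <<'E'
from scipy.spatial.transform import Rotation as Ro
def frame(psi): 
    x=np.array([np.cos(psi),np.sin(psi),0]);y=np.array([-x[1],x[0],0]);return x,y,-.5*x+np.array([0,0,.8660254])
def toolR(psi,tilt,tw=0,s=1):
    """tool z tilted 'tilt' from straight down (30 deg = along bore), y on jig y, then twisted tw about bore"""
    x,y,b=frame(psi); t=np.radians(tilt); z=np.sin(t)*x-np.cos(t)*np.array([0,0,1]); yy=s*y
    R=np.column_stack([np.cross(yy,z),yy,z]); return Ro.from_rotvec(b*tw).as_matrix()@R
E
python3 - <<'E'
from h import *
X=np.array([.5386,-.037,.1313]);psi=np.radians(-8.5);x,y,b=frame(psi)
for s in (1,-1):
 for tilt in (-5,5,12,18):
  out=[];w=[]
  for h in (0,.035,.07):
   for tw in (-.55,0,.55):
    R=toolR(psi,tilt,tw,s);p=X+b*h+R[:,2]*.008;q=kinematics.solve_ik(p,R)
    out.append(q)
  if any(q is None for q in out): print(s,tilt,'none',sum(q is None for q in out));continue
  o=np.array(out);print(s,tilt,o.min(0).round(2),o.max(0).round(2))
E
```

```text
1 -5 [ 0.04  0.47 -0.45  1.84 -0.16  0.67  1.11] [ 0.46  0.61 -0.34  1.95  0.6   0.99  1.25]
1 5 [ 0.03  0.39 -0.42  1.98 -0.1   0.44  0.98] [ 0.4   0.54 -0.29  2.07  0.68  0.77  1.22]
1 12 [-0.    0.34 -0.36  2.08 -0.01  0.28  0.82] [ 0.32  0.5  -0.23  2.15  0.79  0.6   1.16]
1 18 [-0.07  0.31 -0.46  2.17  0.15  0.2   0.09] [ 0.35  0.49 -0.11  2.23  0.94  0.44  1.08]
-1 -5 [-0.52  0.46  0.27  1.87 -0.68  0.75 -1.56] [-0.06  0.64  0.39  1.98  0.14  0.87 -1.46]
-1 5 [-0.53  0.38  0.23  2.01 -0.71  0.5  -1.61] [-0.09  0.57  0.41  2.1   0.16  0.64 -1.44]
-1 12 [-0.55  0.34  0.18  2.1  -0.74  0.32 -1.66] [-0.1   0.54  0.44  2.18  0.17  0.47 -1.4 ]
-1 18 [-0.57  0.31  0.13  2.18 -0.8   0.16 -1.7 ] [-0.11  0.52  0.47  2.25  0.17  0.31 -1.32]
```

Run:
```python
from h import *
import pickle
X=np.array([.5386,-.037,.1313]);psi=np.radians(-8.5);x,y,b=frame(psi)
R=toolR(psi,8); p=X+b*.004+R[:,2]*(.008-.10)
r.move_ptp(p,R); print(r.read_t(),r.read_tool_pos(),r.read_ft_force())
d={n:cam(n) for n in('wrist','scene','side')};pickle.dump(d,open('c1.pkl','wb'))
W=d['wrist'];im=W['img'].copy()
cv2.imwrite('pics/w1.png',W['img'])
print(proj(W,[X,X+.021*b]).round(1).tolist(), [np.linalg.inv(view(W))[:3,3].round(3)])
i=W['img'].astype(int);m=((i[...,2]>45)&(i[...,2]>2*i[...,1])&(i[...,2]>2*i[...,0])).astype(np.uint8)
n,l,s,ce=cv2.connectedComponentsWithStats(m)
for j in range(1,n):
  if s[j,4]>100: print(ce[j],s[j])
```

```text
1.35 [ 0.52430911 -0.03479746  0.22595881] [-0.53612004 -0.19090027  0.83946828]
[[319.7, 202.6], [319.6, 201.1]] [array([ 0.43 , -0.02 ,  0.346])]
[321.87179487 202.42780027] [314 178  17  50 741]
```

View pics/w1.png

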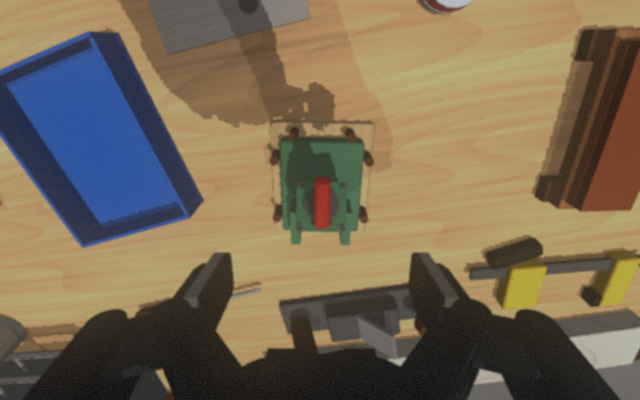

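The close wrist view shows the wing at (322,202) against a predicted (320,203), so it sits about 1.6 mm further to +y. The block's sides run vertical in the picture, so yaw -8.5° is right. The tray is fully visible, with rim corners near (93,32), (202,203) and (83,245). Next I'll shift and grip.

Run:
```python
from h import *
X=np.array([.5386,-.037,.1313]);psi=np.radians(-8.5);x,y,b=frame(psi)
X=X+.0016*y; G=X+.004*b; np.save('G.npy',G)
R=toolR(psi,8)
r.set_gripper(.06)
r.movel(G+R[:,2]*(.008-.04),.1,R)
f0=np.array(r.read_ft_force())
print(r.movel(G+R[:,2]*.008,.05,R,stop_force=8), r.read_tool_pos()-(G+R[:,2]*.008))
print('f',np.array(r.read_ft_force())-f0)
r.set_gripper(0.0)
print('w',r.read_width(),r.read_gripper_force(),'df',(np.array(r.read_ft_force())-f0).round(2),np.round(r.read_moment(),2),r.read_t())
```

```text
False [1.03558532e-04 1.54920193e-05 2.00541662e-04]
f [ 0.60005426 -0.55860491 -0.12189505]
w 0.011443186678902244 58.55748116970062 df [-0.64 -3.82  2.72] [-1.13  0.18 -0.21] 4.0667
```

```bash
cat >> h.py <<'E'
PSI=np.radians(-8.5); B=frame(PSI)[2]
def go(h,tw,v=.01):
    G=np.load('G.npy');R=toolR(PSI,8,tw); t=r.read_t()
    r.movel(G+B*h+R[:,2]*.008,v,R)
    f=np.array(r.read_ft_force());m=np.array(r.read_moment())
    print(f'h {h*1e3:.1f} tw {tw:.2f} dt {r.read_t()-t:.2f} pull {f@B:.1f} f {f.round(1)} mb {m@B:.2f} w {r.read_width()*1e3:.1f}',flush=True)
E
python3 - <<'E'
from h import *
go(0,.1);go(.0005,.3);go(.001,.5);go(.0022,0)
E
```

```text
h 0.0 tw 0.10 dt 0.25 pull -0.3 f [ 0.1 -7.2  0.3] mb 0.56 w 11.4
h 0.5 tw 0.30 dt 0.35 pull -7.4 f [ 4.7 -6.9 -5.3] mb 0.52 w 11.2
h 1.0 tw 0.50 dt 0.35 pull -12.0 f [  5.5  -7.3 -10.1] mb 0.38 w 11.2
h 2.2 tw 0.00 dt 0.65 pull -13.6 f [  6.6  -3.  -11.7] mb 0.21 w 11.2
```

Run:
```python
from h import *
h=.0022
go(h+.0008,-.5)
h=.003
for k in range(3):
    h+=.002; go(h,.5 if k%2==0 else -.5)
im=cam('side')['img'][150:240,270:370]
cv2.imwrite('pics/s2.png',cv2.resize(im,(0,0),fx=5,fy=5,interpolation=2)); print(r.read_t())
```

```text
h 3.0 tw -0.50 dt 0.65 pull -10.5 f [ 4.8 -5.5 -9. ] mb 0.43 w 11.2
h 5.0 tw 0.50 dt 1.15 pull -11.9 f [  5.8  -3.  -10.2] mb -0.10 w 11.1
h 7.0 tw -0.50 dt 1.15 pull -12.4 f [  5.6  -6.  -10.6] mb 0.48 w 11.5
h 9.0 tw 0.50 dt 1.15 pull -13.1 f [  7.   -1.9 -11. ] mb -0.12 w 11.4
9.8167
```

View pics/s2.png

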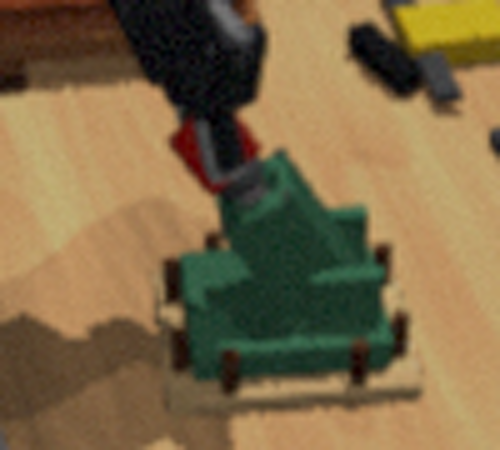

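The side view shows the jig down on its board with the wing gripped and the collar drawn away from the housing. The pull holds steady at about 12 N, so the walking works and I'll carry on.

Run:
```python
from h import *
h=.009;s=-.5
while h<.031:
    h+=.002; go(h,s); s=-s
    f=np.array(r.read_ft_force())
    if f@B<-19: print('high');break
im=cam('side')['img'][150:240,270:370]
cv2.imwrite('pics/s3.png',cv2.resize(im,(0,0),fx=5,fy=5,interpolation=2)); print(r.read_t())
```

```text
h 11.0 tw -0.50 dt 1.15 pull -12.1 f [  5.7  -3.9 -10.4] mb 0.37 w 11.3
h 13.0 tw 0.50 dt 1.15 pull -13.1 f [  7.1  -2.7 -10.8] mb -0.05 w 11.5
h 15.0 tw -0.50 dt 1.15 pull -13.0 f [  5.8  -3.9 -11.4] mb 0.44 w 11.6
h 17.0 tw 0.50 dt 1.15 pull -13.6 f [  7.2  -2.9 -11.3] mb -0.09 w 11.6
h 19.0 tw -0.50 dt 1.15 pull -13.7 f [  5.8  -4.2 -12.1] mb 0.35 w 11.1
h 21.0 tw 0.50 dt 1.15 pull -10.8 f [ 6.9 -2.3 -8.3] mb 0.12 w 11.3
h 23.0 tw -0.50 dt 1.15 pull 5.0 f [ 0.8 -3.6  6.5] mb 0.15 w 11.1
h 25.0 tw 0.50 dt 1.15 pull 0.1 f [-0.6 -0.3 -0.2] mb -0.15 w 11.1
h 27.0 tw -0.50 dt 1.15 pull -0.6 f [-0.3 -3.1 -0.6] mb 0.33 w 11.3
h 29.0 tw 0.50 dt 1.15 pull -1.7 f [-0.7  0.  -2.4] mb -0.16 w 11.4
h 31.0 tw -0.50 dt 1.15 pull -0.8 f [-0.  -3.1 -0.7] mb 0.38 w 11.3
22.5167
```

View pics/s3.png

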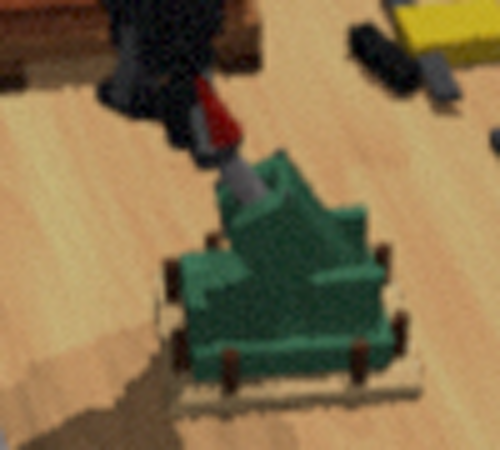

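The jaws have let go: the pull is about 0 N and the jig is down. Next I'll draw straight out in stages and search IK for the tray.

Run:
```python
from h import *
import pickle
go(.033,0,.02);go(.05,0,.02);go(.08,0,.03)
im=cam('side');pickle.dump(im,open('c3.pkl','wb'))
cv2.imwrite('pics/s4.png',cv2.resize(im['img'][130:230,260:380],(0,0),fx=4,fy=4,interpolation=2)); print(r.read_t())
# tray rim from the c1 wrist view: outer rim z=.045
d=pickle.load(open('c1.pkl','rb'))
for p in [(93,32),(202,203),(83,245)]: print(p,plane(d['wrist'],p,.045).round(3))
# tray IK: yaw of tray 8deg; pin lean direction 'yaw a', total lean L
xt=np.array([np.cos(np.radians(8)),np.sin(np.radians(8)),0]);C=np.array([.491,-.281,0])
for base in (8,188):
  a=np.radians(base)
  for L in (30,45,55,65):
    x,y,_=frame(a); R=toolR(a,8+L-30); bb=-np.sin(np.radians(L))*x+np.cos(np.radians(L))*np.array([0,0,1])
    tip=C+x*.05+[0,0,.02]; G=tip+bb*(.098)
    q=kinematics.solve_ik(G+R[:,2]*.008,R); q2=kinematics.solve_ik(G+R[:,2]*.008+[0,0,.1],R)
    print(base,L,G.round(3),None if q is None else np.round(q,2),None if q2 is None else np.round(q2,2))
```

```text
h 33.0 tw 0.00 dt 0.65 pull -2.5 f [ 1.1 -2.5 -2. ] mb 0.16 w 11.1
h 50.0 tw 0.00 dt 1.00 pull -1.4 f [ 0.5 -0.2 -1.3] mb -0.03 w 11.3
h 80.0 tw 0.00 dt 1.15 pull -2.1 f [-0.1  0.4 -2.5] mb 0.05 w 11.5
25.3667
(93, 32) [ 0.383 -0.217  0.045]
(202, 203) [ 0.563 -0.173  0.045]
(83, 245) [ 0.596 -0.337  0.045]
8 30 [ 0.492 -0.281  0.105] [ 0.7   0.61 -0.34  1.95  0.24  0.51  1.95] [ 0.74  0.46 -0.38  1.88  0.14  0.72  2.02]
8 45 [ 0.472 -0.284  0.089] [ 1.02  0.65 -0.58  2.13  0.49  0.16  1.83] [ 1.06  0.45 -0.61  2.07  0.02  0.37  2.23]
8 55 [ 0.461 -0.285  0.076] [ 1.56  1.07 -1.27  2.21  1.68  0.54  0.94] [ 1.49  0.65 -1.09  2.17  0.82  0.25  1.58]
8 65 [ 0.453 -0.286  0.061] [ 1.67  1.21 -1.27  2.27  2.06  0.47  0.75] [ 1.67  0.85 -1.24  2.26  1.7   0.2   0.87]
188 30 [ 0.49  -0.281  0.105] [ 0.11  0.72  0.4   1.8  -0.26  0.81 -0.8 ] [ 0.08  0.58  0.44  1.73 -0.18  1.   -0.85]
188 45 [ 0.51  -0.278  0.089] [ 0.02  0.89  0.47  1.57 -0.18  1.1  -0.92] [ 0.01  0.76  0.49  1.53 -0.12  1.26 -0.93]
188 55 [ 0.521 -0.277  0.076] [-0.    1.02  0.51  1.42 -0.15  1.29 -0.96] [-0.01  0.89  0.52  1.39 -0.1   1.44 -0.95]
188 65 [ 0.529 -0.276  0.061] [-0.02  1.16  0.54  1.26 -0.14  1.48 -0.97] [-0.03  1.03  0.56  1.25 -0.08  1.61 -0.95]
```

View pics/s4.png

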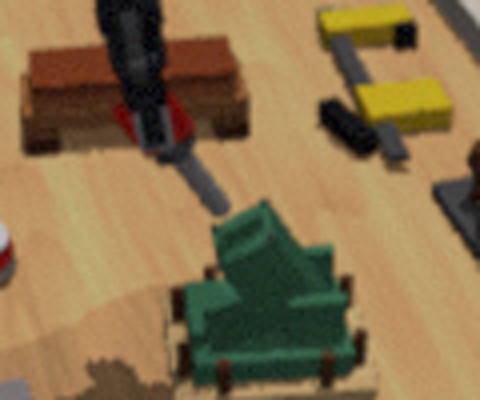

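The pin is right out, its tip clear of the bore, and the jig is down. The tray centre from opposite rim corners is (0.490,-0.279), agreeing in two views. Next I'll carry it over and lower it leaning at 55°.

Run:
```python
from h import *
p=np.array(r.read_tool_pos()); r.movel(p+[0,0,.1],.12)
a=np.radians(188);L=55;x,y,_=frame(a);R=toolR(a,8+L-30)
bb=-np.sin(np.radians(L))*x+np.cos(np.radians(L))*np.array([0,0,1])
P=np.array([.490,-.279,0])+x*.05+[0,0,.014]+bb*.098+R[:,2]*.008
r.move_ptp(P+[0,0,.15],R); print(r.read_t(),r.read_width())
r.movel(P+[0,0,.04],.1,R)
print(r.movel(P,.03,R,stop_force=5),r.read_tool_pos()-P,r.read_width(),np.round(r.read_ft_force(),1),r.read_gripper_force(),r.read_t())
im=cam('side');sc=cam('scene')
a=cv2.resize(im['img'][200:340,250:400],(0,0),fx=3,fy=3);b=cv2.resize(sc['img'][120:220,250:360],(440,420))
cv2.imwrite('pics/s5.png',np.hstack([a,b[:, :340]]))
```

```text
28.4333 0.01127550662156358
False [ 9.43205214e-05 -4.77110686e-05  1.49059932e-04] 0.011026870458593123 [ 0.3  0.2 -2.4] 61.0143506526947 31.1667
```

View pics/s5.png

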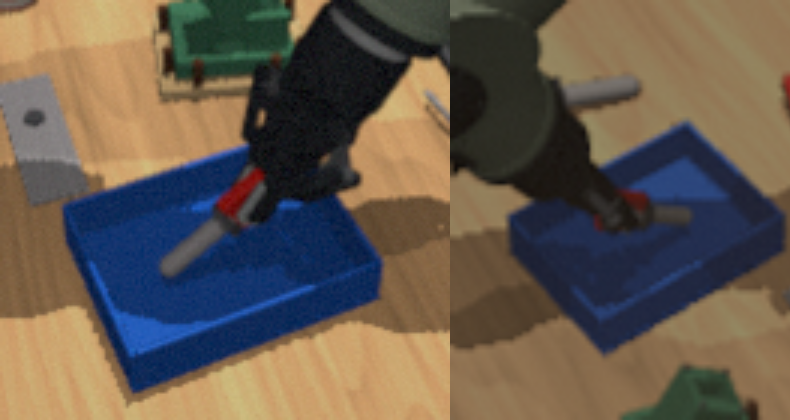

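Both views show the pin held over the tray, tip near the floor at the -x side and wing well inside. I'll touch down, release and retreat.

Run:
```python
from h import *
p=np.array(r.read_tool_pos());R=np.array(r.read_ee_rot())
print(r.movel(p-[0,0,.01],.02,R,stop_force=4),r.read_tool_pos()-p)
r.dwell(.2)
r.set_gripper(.035); r.dwell(.5)
q=np.array(r.read_tool_pos()); r.movel(q-R[:,2]*.08,.06,R); r.movel(q-R[:,2]*.08+[0,0,.15],.15,R); r.dwell(.5)
print(r.read_t(),r.read_gripper_force(),np.round(r.read_ft_force(),1))
im=cam('side');sc=cam('scene')
a=cv2.resize(im['img'][160:340,240:400],(0,0),fx=2.5,fy=2.5);b=cv2.resize(sc['img'][120:270,240:370],(390,450))
cv2.imwrite('pics/s6.png',np.hstack([a,b]))
```

```text
True [-7.85921511e-04  3.41767980e-05 -9.26404990e-03]
35.9 0.0 [-1.1  0.3 -0.6]
```

View pics/s6.png

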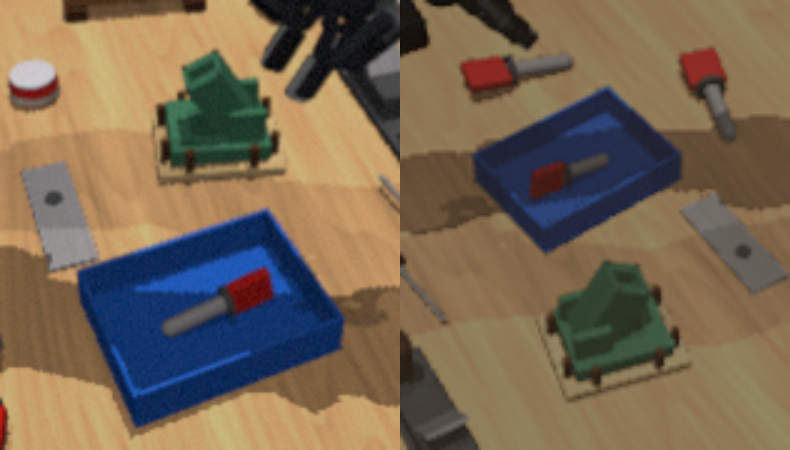

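The pin lies flat in the tray, the jig is down, the other things are where they were and the gripper is clear.

```bash
python3 -c "
from h import *
print(workorder.close_job())"
```

```text
the job is handed in; nothing more can be done
None
```

The pin was twisted free with the jig staying down on its board, lowered into the blue tray and released lying flat. The job was handed in at about 36 s on the robot's clock; no verdict came back.

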